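# Set the beaker on the taller tripod

## Robot

A 6-joint arm with a two-finger parallel gripper is mounted at the origin on a cart in front of the work surface, level with it; the furniture and walls round the work are solid. World frame = base frame: x ahead of the robot, y to its left, z up, the work surface at z = 0. Lengths are in m, angles in rad, forces in N, time in s.
With the tool pointing down it reaches from about 0.35 to 1 m from the base axis. Payload 7.1 kg.
Tool frame: the origin (TCP) lies at the very end of the fingers, on their centre line; the grasp point (between the pads) lies 19 mm behind it; z points along the fingers, y is the line along which they close (so a half turn about z gives the same grasp; the last joint's range is limited). The gripper opens to 85 mm and grips with 20 to 120 N. Pads are 22 mm wide; open, the fingers measure 114 mm over their backs; the gripper's body (76 mm by 85 mm) begins 54 mm behind the grasp point. The pads swing forward as they close: fully open they stand 13 mm farther back than shut.
Start: joints at [1.137, 0.423, 1.63, -0, 1.089, -0.019], TCP at [0.252, 0.572, 0.231] pointing down, gripper open.
Joint ranges: [-3, 3], [-0.9, 2.11], [0.09, 2.58], [-1.31, 4.45], [0.11, 2.69], [-2.54, 2.54]. Speed limits (rad/s): [2.39, 2.39, 3.01, 3.14, 3.14, 3.14].

## Interface

Orientations are given as a unit quaternion [x, y, z, w].
In Python, from plant import ctrl gives the robot as it stands. The module is installed in compiled form; this text tells all that it offers.
- The arm moves only by the shell command python3 -m inch 'ROWS' [FORCE]. ROWS is text: rows parted by semicolons, each of 7 numbers parted by spaces: the opening in per cent of the stroke, from 0 (shut) to 100 (fully open), then the shift along the world's x, y, z in mm, then the turn, a rotation vector about the world's x, y, z in rad. A call has 1 to 5 rows; each row shifts and turns the commanded pose from where the row before left it; what a row does not reach is not made up. A row lasts 1/12 s, in which the tool goes at most 41.7 mm and 7.16 degrees, less where a joint would pass 70% of its speed; a pose out of reach is approached as far as the arm can. A call with a gripper value outside its range is refused whole. The fingers move at their own pace and stop on an object; FORCE is the grip in N (left out, the last holds). Time passes only in rows, so rows that do not move let the fingers close. It gives the time, the measured TCP pose, the force, the opening and the grip force at its end, in the units of the state.
- ctrl.get_obs(): the state, without advancing time (a new reading comes with each control period).
- ctrl.read_camera(name): name is "scene" or "top" or "wrist"; returns the picture (480x640x3 uint8, red, green, blue); there is no depth.
- ctrl.get_calibration(name): a dict with "camera_matrix" (3x3 intrinsics, pixels), "extrinsics" (4x4, takes a point from camera to world coordinates); the wrist camera has in their place "hand_eye" (4x4, takes a point from camera to tool coordinates, whose origin is the TCP and whose axes are the flange's). Camera axes: x right, y down, z forward; pixel columns grow to the right and rows downward; lengths in m; the calibration is good to about 2 mm. A picture is of the moment at which its call begins: read the wrist's pose just before it. get_calibration takes no time and is no camera call.
- ctrl.hand_in(): hands the job in; it is judged then, once.
The state is a dict: "t": time; "joint_pos": joint angles; "qvel": joint speeds; "joint_efforts": joint torques, N m; "tcp_pos": TCP position; "orientation": TCP orientation; "ft_force": force on the tool from outside, world axes, zero at the start; "moment": the same for the moment, N m; "width": opening from 0.0 (shut) to 1.0 (fully open); "grip_force": force on a finger pad.
Only numpy, scipy, OpenCV 4.12 (cv2) and the standard library are available. Lean on these libraries where they do the work, as an engineer would, in place of code of your own. Each camera call takes 0.05 s, during which the arm holds its last target. There are 200 camera calls.

## Task

Get the heating place ready: pick up the glass beaker and stand it upright on the taller of the two steel tripods, in the middle of its ring, so that it rests there by itself. Set it down gently, do not let it drop, and do not knock over the white screw-cap jar.

Things in the scene. Friction and masses are not known exactly. Their poses are not given: they have to be found in the camera images.
- beaker_mid (a point): Clear glass beaker, a round open cup standing upright on the worktop at the left: 52 mm outside diameter, 66 mm high, base 48 mm across, 52 g, empty. This point is its centre, on its axis, 33 mm above its base and 33 mm below its rim; its z axis points up out of the mouth. Grasp it across its sides, fingers 52 mm apart.
- tripod_tall_top (a point): Taller of two bare steel tripods, fixed to the worktop: a flat ring, 72 mm outside and 36 mm hole diameter, 6 mm thick, on three thin legs that splay to 52 mm from the axis at the worktop. The ring's upper face is level, 120 mm above the worktop. This point is the centre of the ring at the height of its upper face; z up. It may stand to the left or to the right of the shorter tripod.
- tripod_short_top (a point): Shorter tripod, of the same make and ring, but its upper face is only 70 mm above the worktop; fixed; it is not used. This point is the centre of its ring at the height of its upper face; z up.
- powder_jar: White screw-cap jar, 49 mm diameter, 70 mm high, loose, standing upright in front of the tripods; it stays upright. Origin at the centre of its underside; z up.
Mind the look-alikes: they are no part of the job. Leave any pink or red look-alike of the part that bears beaker_mid alone.

How it is judged:
By the outcome, as a careful person would: the job done as asked, in the order asked, and still so for the second after the job is handed in, with the robot touching nothing.
It also fails if it takes over 40 s, if anything falls off the work surface, if the arm or the gripper's body presses on something with over 40 N, if the wrist force passes 120 N, or if a joint passes its speed limit or range.

## Working session

There is one attempt and no reset: what is moved stays moved. The work goes in short steps, Python scripts to look and compute and a shell command to move; the robot and the scene stay as the last step left them, time stands still between calls to the robot, and variables do not carry over. Pictures are saved under pics/ and viewed, at most 10 in all, crops included, and the job is handed in when it is done.

```bash
mkdir -p pics; python3 - <<'E'
from plant import ctrl
import cv2,numpy as np
o=ctrl.get_obs();print({k:np.round(o[k],3) for k in('t','tcp_pos','orientation','width','ft_force')})
for n in('scene','top'):
    cv2.imwrite(f'pics/{n}0.png',ctrl.read_camera(n)[:,:,::-1]);c=ctrl.get_calibration(n);print(n,np.round(c['camera_matrix'],1).tolist(),np.round(c['extrinsics'],3).tolist())
print(np.round(ctrl.get_calibration('wrist')['hand_eye'],3).tolist())
E
```

```text
{'t': np.float64(0.0), 'tcp_pos': array([0.252, 0.572, 0.231]), 'orientation': array([ 0.206,  0.979, -0.001, -0.   ]), 'width': np.float64(0.999), 'ft_force': array([ 0.227, -0.742, -0.085])}
scene [[499.3, 0.0, 323.5], [0.0, 499.3, 234.6], [0.0, 0.0, 1.0]] [[0.607, -0.55, 0.574, -0.068], [-0.795, -0.421, 0.437, -0.367], [0.001, -0.721, -0.693, 0.748], [0.0, 0.0, 0.0, 1.0]]
top [[597.8, 0.0, 317.5], [0.0, 597.8, 240.3], [0.0, 0.0, 1.0]] [[0.024, -0.997, 0.074, 0.416], [-1.0, -0.022, 0.017, 0.048], [-0.016, -0.074, -0.997, 1.204], [0.0, 0.0, 0.0, 1.0]]
[[-0.0, -0.953, -0.303, 0.077], [1.0, -0.0, 0.0, 0.0], [-0.0, -0.303, 0.953, -0.144], [0.0, 0.0, 0.0, 1.0]]
```

View pics/scene0.png

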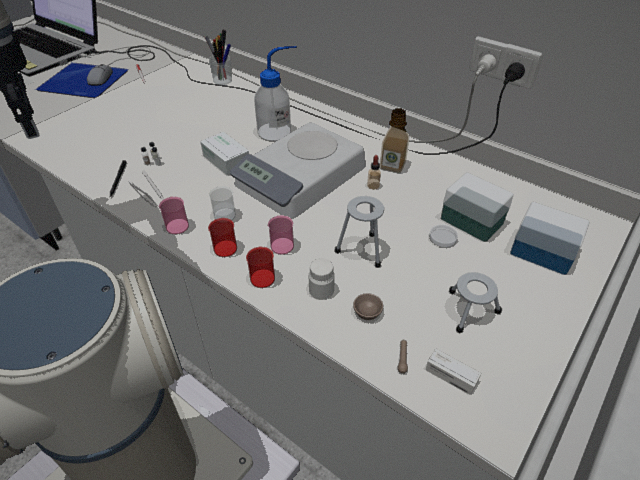

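View pics/top0.png

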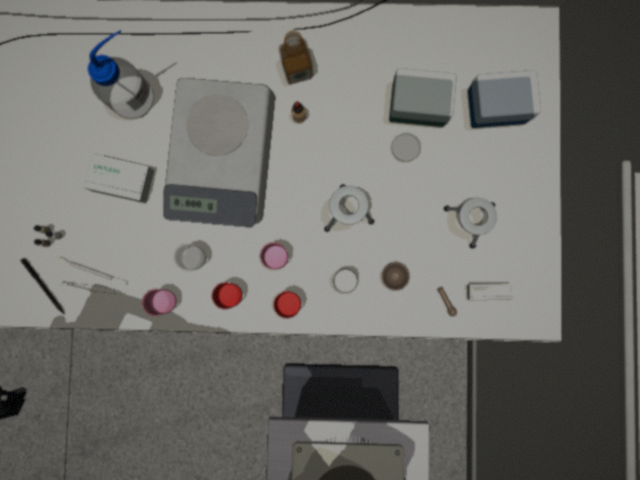

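The scene shows these candidates for the beaker:
- **Colourless cup:** scene (222,204), top (191,256). This fits "clear glass".
- **Pink cups:** scene (174,215) and (281,235). These are look-alikes.
- **Red cups:** scene (223,237) and (261,267). These are look-alikes.

There are two tripods. The one at scene (366,209) / top (349,205) looks taller than the one at scene (475,288) / top (476,215). The white jar is at top (345,280). I'll confirm this with a crop and by measuring.

```bash
cat > h.py <<'E'
import numpy as np,cv2
from plant import ctrl
def ray(n,px,o=None):
    c=ctrl.get_calibration(n)
    if n=='wrist':
        from scipy.spatial.transform import Rotation as R
        T=np.eye(4);T[:3,:3]=R.from_quat(o['orientation']).as_matrix();T[:3,3]=o['tcp_pos'];E=T@c['hand_eye']
    else:E=np.array(c['extrinsics'])
    d=E[:3,:3]@np.linalg.solve(c['camera_matrix'],[px[0],px[1],1.]);return E[:3,3],d/np.linalg.norm(d)
def plane(n,px,z,o=None):
    p,d=ray(n,px,o);return p+d*(z-p[2])/d[2]
def tri(a,b):
    (p,d),(q,e)=a,b
    s=np.linalg.lstsq(np.c_[d,-e],q-p,rcond=None)[0];x,y=p+s[0]*d,q+s[1]*e
    return (x+y)/2,np.linalg.norm(x-y)
E
python3 - <<'E'
from h import *
s=cv2.imread('pics/scene0.png');t=cv2.imread('pics/top0.png')
a=cv2.resize(s[180:280,150:300],(450,300),interpolation=cv2.INTER_CUBIC)
b=cv2.resize(t[225:325,120:220],(300,300),interpolation=cv2.INTER_CUBIC)
c=cv2.resize(s[180:340,325:515],(356,300),interpolation=cv2.INTER_CUBIC)
d=cv2.resize(t[170:260,315:505],(394,187),interpolation=cv2.INTER_CUBIC)
im=np.zeros((600,800,3),np.uint8);im[:300,:450]=a;im[:300,450:750]=b;im[300:,:356]=c;im[300:487,380:774]=d
cv2.imwrite('pics/crop.png',im)
for n,S,T in(('tall',(366,208),(349,204)),('short',(476,289),(477,215))):
    print(n,tri(ray('scene',S),ray('top',T)))
print('jar',plane('top',(345,279),.07))
print('beaker rim',tri(ray('scene',(222,194)),ray('top',(190,257))),plane('top',(190,257),.066))
E
```

```text
tall (array([0.56435204, 0.01092214, 0.1166883 ]), np.float64(0.0003247285211537775))
short (array([ 0.55562856, -0.23557628,  0.06142275]), np.float64(0.0015771368644909543))
jar [0.42780507 0.0139393  0.07      ]
beaker rim (array([0.46251724, 0.31006911, 0.06911076]), np.float64(0.0006057236340624848)) [0.46285891 0.31056943 0.066     ]
```

View pics/crop.png

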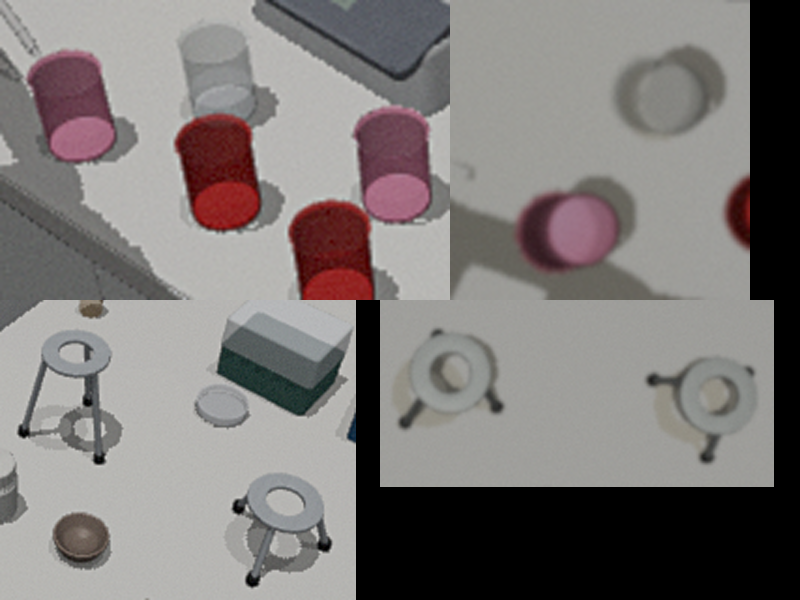

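The crop shows a colourless glass beaker standing upright behind a red cup. The left tripod has clearly longer legs, and its ring triangulates to about 117 mm, against 61 mm for the right one. The beaker rim triangulates to 69 mm, against the 66 mm given. Next I'll approach above the beaker.

```bash
python3 -m inch '100 20 -26 -2 0 0 0;100 20 -26 -2 0 0 0;100 20 -26 -2 0 0 0;100 20 -26 -2 0 0 0;100 20 -26 -2 0 0 0' 25
python3 -m inch '100 20 -26 -2 0 0 0;100 20 -26 -2 0 0 0;100 20 -26 -2 0 0 0;100 20 -26 -2 0 0 0;100 20 -26 -2 0 0 0'
python3 -m inch '100 0 0 0 0 0 0;100 0 0 0 0 0 0;100 0 0 0 0 0 0'
python3 - <<'E'
from h import *
o=ctrl.get_obs();im=ctrl.read_camera('wrist')[:,:,::-1];cv2.imwrite('pics/w1.png',im)
np.save('w1.npy',np.r_[o['tcp_pos'],o['orientation']]);print(o['tcp_pos'],o['orientation'],o['t'])
print(plane('top',(188,255.7),.066),plane('top',(192.7,257.3),.003),plane('scene',(221.5,194),.066))
print(plane('top',(349.7,204.6),.12),plane('scene',(366,208),.12))
E
```

```text
t: 0.52
tcp_pos: [0.3523, 0.4406, 0.2209]
orientation: [0.206, 0.979, -0.0, -0.0]
ft_force: [-0.2, 0.0, 0.2]
width: 0.996
grip_force: 0.0
t: 0.93
tcp_pos: [0.4524, 0.3105, 0.211]
orientation: [0.206, 0.979, -0.0, -0.0]
ft_force: [0.3, 0.0, 0.7]
width: 1.002
grip_force: 0.0
t: 1.18
tcp_pos: [0.4516, 0.312, 0.2111]
orientation: [0.206, 0.978, -0.0, -0.0]
ft_force: [-0.6, -0.7, 0.0]
width: 1.002
grip_force: 0.0
[0.45161509 0.31195584 0.21109372] [ 2.06326400e-01  9.78483166e-01 -9.00464286e-05 -3.19548207e-04] 1.1833
[0.46525588 0.31450176 0.066     ] [0.46495371 0.31962268 0.003     ] [0.46410619 0.31427553 0.066     ]
[0.56292362 0.00960735 0.12      ] [0.56092395 0.00905818 0.12      ]
```

View pics/w1.png

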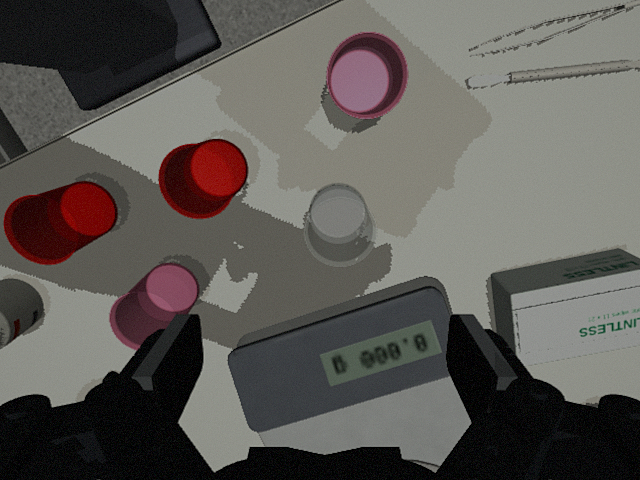

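The wrist view shows the glass beaker with its rim centre near (339,229) and its base centre near (338,213). The pink cup is at (367,75) and the red cup at (204,178). The scale's front edge lies below the beaker in the picture, around (340,310).

```bash
python3 - <<'E'
from h import *
a=np.load('w1.npy');o=dict(tcp_pos=a[:3],orientation=a[3:])
for n,px,z in(('rim',(339,229),.066),('rimL',(304,228),.066),('rimR',(375,228),.066),('base',(338,213),.003),('pink',(367,75),.066),('red',(203,178),.066),('scaleL',(229,352),.05),('scaleR',(442,283),.05)):
    print(n,np.round(plane('wrist',px,z,o),4))
E
```

```text
rim [0.4637 0.3184 0.066 ]
rimL [0.453  0.2958 0.066 ]
rimR [0.4734 0.3422 0.066 ]
base [0.4682 0.3178 0.003 ]
pink [0.3765 0.3753 0.066 ]
red [0.3923 0.2472 0.066 ]
scaleL [0.5292 0.1915 0.05  ]
scaleR [0.5416 0.3735 0.05  ]
```

The wrist view puts the beaker at about (0.465, 0.318), with the rim measuring 51 mm across. That matches the other views to within 4 mm. I'll descend now.

```bash
python3 -m inch '100 7 3 -20 0 0 0;100 6 3 -25 0 0 0;100 0 0 -25 0 0 0;100 0 0 -25 0 0 0;100 0 0 -25 0 0 0'
python3 -m inch '100 0 0 -25 0 0 0;100 0 0 -20 0 0 0;100 0 0 -15 0 0 0;100 0 0 -11 0 0 0;100 0 0 0 0 0 0'
python3 - <<'E'
from h import *
o=ctrl.get_obs();cv2.imwrite('pics/w2.png',ctrl.read_camera('wrist')[:,:,::-1]);print(o['tcp_pos'],o['t'],o['ft_force'])
E
```

```text
t: 1.65
tcp_pos: [0.4641, 0.3194, 0.0904]
orientation: [0.205, 0.979, 0.0, 0.0]
ft_force: [0.1, -0.2, -0.4]
width: 0.998
grip_force: 0.0
t: 2.07
tcp_pos: [0.463, 0.3182, 0.0183]
orientation: [0.205, 0.979, -0.001, -0.001]
ft_force: [-0.1, -0.6, 0.2]
width: 1.0
grip_force: 0.0
[0.46300089 0.31817991 0.01826006] 2.0667 [-0.09052008 -0.5902413   0.16939637]
```

View pics/w2.png

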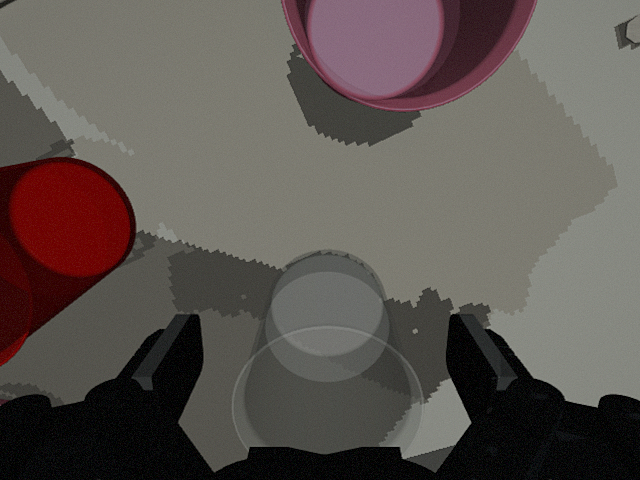

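The beaker is between the open fingers. Its rim spans columns 232–422 (mid 327), and the fingertips are at 202 and 447 (mid 325). I'll check the depth offset and then close.

```bash
python3 - <<'E'
from h import *
o=ctrl.get_obs()
print(plane('wrist',(328,327),.003,o),plane('wrist',(327,408),.066,o))
E
```

```text
[0.47736006 0.3144394  0.003     ] [0.4674369 0.317969  0.066    ]
```

```bash
python3 -m inch '100 4 -1 0 0 0 0;60 0 0 0 0 0 0;50 0 0 0 0 0 0;40 0 0 0 0 0 0;40 0 0 0 0 0 0' 25
python3 -m inch '40 0 0 0 0 0 0;40 0 0 0 0 0 0;40 0 0 0 0 0 0;40 0 0 0 0 0 0'
```

```text
t: 2.53
tcp_pos: [0.4694, 0.3172, 0.0214]
orientation: [0.206, 0.979, 0.0, 0.001]
ft_force: [-0.7, -1.4, 5.0]
width: 0.593
grip_force: 25.0
t: 2.87
tcp_pos: [0.4695, 0.3172, 0.0214]
orientation: [0.206, 0.979, 0.001, 0.001]
ft_force: [-0.2, -1.6, 4.6]
width: 0.591
grip_force: 25.0
```

It grips at 0.591 opening, about 50 mm, with 25 N, so the beaker is held. Now I'll lift and look.

```bash
python3 -m inch '40 0 0 8 0 0 0;40 0 0 15 0 0 0;40 0 0 24 0 0 0;40 0 0 24 0 0 0;40 0 0 24 0 0 0'
python3 -m inch '40 0 0 24 0 0 0;40 0 0 24 0 0 0;40 0 0 15 0 0 0;40 0 0 7 0 0 0;40 0 0 0 0 0 0'
python3 -m inch '40 5 -15 0 0 0 0;40 8 -25 0 0 0 0;40 8 -25 0 0 0 0;40 8 -26 0 0 0 0;40 8 -26 0 0 0 0'
python3 -m inch '40 8 -26 0 0 0 0;40 8 -26 0 0 0 0;40 8 -26 0 0 0 0;40 8 -26 0 0 0 0;40 8 -26 0 0 0 0'
python3 -m inch '40 8 -25 0 0 0 0;40 5 -20 0 0 0 0;40 3 -12 0 0 0 0;40 0 -4 0 0 0 0;40 0 0 0 0 0 0'
python3 - <<'E'
from h import *
o=ctrl.get_obs();print(o['tcp_pos'],o['t'])
s=ctrl.read_camera('scene')[:,:,::-1];t=ctrl.read_camera('top')[:,:,::-1];w=ctrl.read_camera('wrist')[:,:,::-1]
for n,i in zip(('s','t','w'),(s,t,w)):cv2.imwrite(f'pics/{n}3.png',i)
im=np.zeros((600,800,3),np.uint8)
im[:300,:400]=cv2.resize(s[120:270,270:470],(400,300),interpolation=cv2.INTER_CUBIC)
im[:300,400:]=cv2.resize(t[130:280,250:450],(400,300),interpolation=cv2.INTER_CUBIC)
im[300:,:400]=cv2.resize(w,(400,300));cv2.imwrite('pics/c3.png',im)
E
```

```text
t: 3.28
tcp_pos: [0.4686, 0.3168, 0.1168]
orientation: [0.206, 0.979, -0.0, -0.0]
ft_force: [0.7, -0.1, -1.3]
width: 0.592
grip_force: 26.2
t: 3.7
tcp_pos: [0.4697, 0.3175, 0.1875]
orientation: [0.206, 0.979, 0.001, 0.001]
ft_force: [0.4, 0.4, -1.2]
width: 0.594
grip_force: 26.2
t: 4.12
tcp_pos: [0.5051, 0.1986, 0.184]
orientation: [0.206, 0.979, -0.001, -0.001]
ft_force: [0.4, 0.6, 0.1]
width: 0.59
grip_force: 26.2
t: 4.53
tcp_pos: [0.5451, 0.0686, 0.1839]
orientation: [0.206, 0.979, -0.0, -0.001]
ft_force: [0.3, -0.4, -0.4]
width: 0.59
grip_force: 26.2
t: 4.95
tcp_pos: [0.5612, 0.0085, 0.1845]
orientation: [0.207, 0.978, -0.0, -0.001]
ft_force: [-0.6, -0.8, -0.4]
width: 0.595
grip_force: 26.2
[0.5612021  0.00849576 0.1844763 ] 4.95
```

View pics/c3.png

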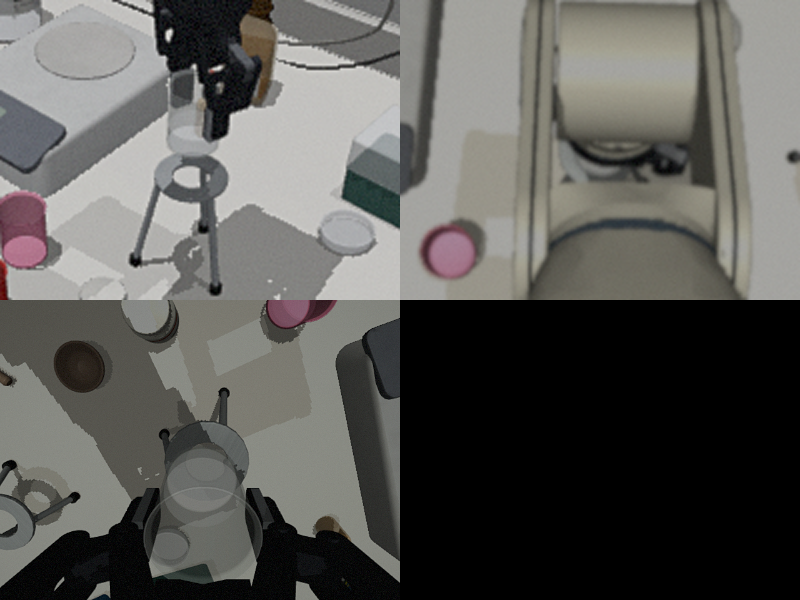

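The beaker is held upright in the gripper, with its base in the scene image near (366.5,190.5). The ring is directly below it at scene (365.5,208). In the wrist view the ring centre is near (331,253) and the beaker base is in front of it. I'll measure both in the same views so that any camera bias cancels.

```bash
python3 - <<'E'
from h import *
o=ctrl.get_obs();zb=o['tcp_pos'][2]-.0214
print(zb,'scene base',plane('scene',(366.5,190.5),zb),'ring',plane('scene',(365.5,208),.12))
print('wrist ring',plane('wrist',(331,253),.12,o))
im=np.zeros((600,800,3),np.uint8)
im[:,:400]=cv2.resize(cv2.imread('pics/s3.png')[150:240,336:396],(400,600),interpolation=cv2.INTER_CUBIC)
im[:400,400:]=cv2.resize(cv2.imread('pics/w3.png')[180:380,220:420],(400,400),interpolation=cv2.INTER_CUBIC)
cv2.imwrite('pics/c4.png',im)
E
```

```text
0.1636066155966887 scene base [0.55927469 0.00998666 0.16360662] ring [0.56033932 0.00982173 0.12      ]
wrist ring [0.56090467 0.01431095 0.12      ]
```

View pics/c4.png

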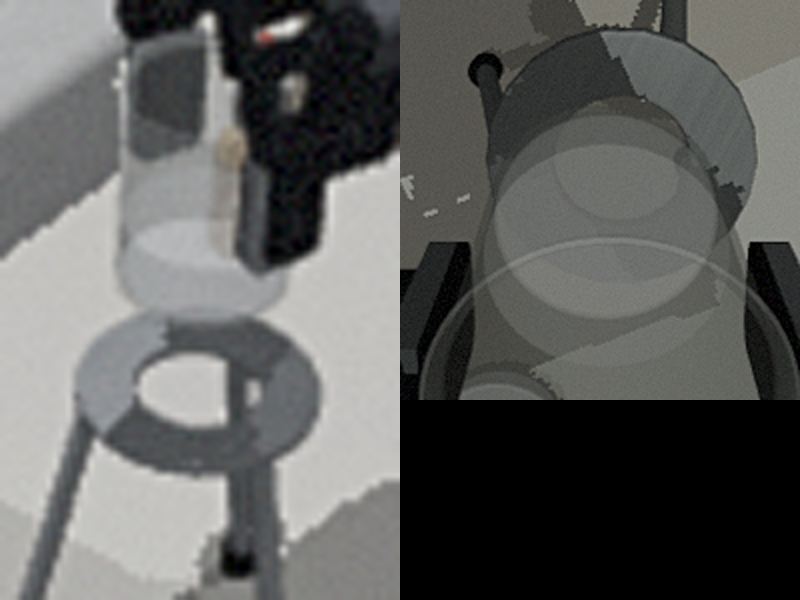

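```bash
python3 - <<'E'
from h import *
o=ctrl.get_obs();zb=o['tcp_pos'][2]-.0214
print('scene base',plane('scene',(366.2,190.0),zb),'ring',plane('scene',(365.6,207.6),.12))
print('wrist base',plane('wrist',(323,295.5),zb+.003,o),'ring',plane('wrist',(331,251),.12,o),o['tcp_pos'])
E
```

```text
scene base [0.56016833 0.01125657 0.16360662] ring [0.56143519 0.01032631 0.12      ]
wrist base [0.56136011 0.00964845 0.16660662] ring [0.55988267 0.0147543  0.12      ] [0.56132828 0.00998125 0.18500662]
```

All views put the beaker within about 3 mm of the ring axis. I'll shift it +1 mm in y and lower it gently, watching the force.

```bash
python3 -m inch '40 0 1 -8 0 0 0;40 0 0 -10 0 0 0;40 0 0 -10 0 0 0;40 0 0 -6 0 0 0;40 0 0 -3 0 0 0'
python3 -m inch '40 0 0 -1 0 0 0;40 0 0 -1 0 0 0;40 0 0 -1 0 0 0;40 0 0 0 0 0 0'
python3 -m inch '40 0 0 -1 0 0 0;40 0 0 -1 0 0 0;40 0 0 0 0 0 0'
```

```text
t: 5.52
tcp_pos: [0.5608, 0.0103, 0.1465]
orientation: [0.206, 0.979, -0.0, -0.001]
ft_force: [-0.3, -0.9, -0.2]
width: 0.594
grip_force: 26.2
t: 5.85
tcp_pos: [0.562, 0.01, 0.1454]
orientation: [0.206, 0.979, 0.0, 0.0]
ft_force: [-0.3, -0.2, -0.5]
width: 0.589
grip_force: 26.2
t: 6.1
tcp_pos: [0.5618, 0.01, 0.1433]
orientation: [0.206, 0.979, 0.0, 0.0]
ft_force: [0.3, 0.4, -1.0]
width: 0.592
grip_force: 26.2
```

```bash
python3 -m inch '40 0 0 -1 0 0 0;40 0 0 0 0 0 0;40 0 0 0 0 0 0'
python3 -m inch '40 0 0 -1 0 0 0;40 0 0 0 0 0 0;40 0 0 0 0 0 0'
```

```text
t: 6.35
tcp_pos: [0.5619, 0.01, 0.1423]
orientation: [0.206, 0.979, -0.0, -0.0]
ft_force: [1.2, 0.8, 0.2]
width: 0.592
grip_force: 26.2
t: 6.6
tcp_pos: [0.562, 0.01, 0.1414]
orientation: [0.206, 0.979, 0.0, 0.0]
ft_force: [-0.3, 0.6, -0.5]
width: 0.589
grip_force: 26.2
```

```bash
python3 -m inch '40 0 0 -1 0 0 0;40 0 0 0 0 0 0;40 0 0 0 0 0 0'|grep -E 'tcp|force'
python3 -m inch '40 0 0 -1 0 0 0;40 0 0 0 0 0 0;40 0 0 0 0 0 0'|grep -E 'tcp|force'
```

```text
tcp_pos: [0.5625, 0.0098, 0.1412]
ft_force: [-1.0, -1.2, 6.6]
grip_force: 26.4
tcp_pos: [0.5629, 0.0098, 0.141]
ft_force: [-2.3, -1.8, 13.5]
grip_force: 27.4
```

It has made contact, with the upward force rising at z = 0.141. I'll back off the preload and release.

```bash
python3 -m inch '40 0 0 1.5 0 0 0;40 0 0 0 0 0 0'|grep -E 'tcp|force'
python3 -m inch '62 0 0 0 0 0 0;68 0 0 0 0 0 0;75 0 0 0 0 0 0;85 0 0 0 0 0 0;100 0 0 0 0 0 0'
python3 -m inch '100 0 0 0 0 0 0;100 0 0 0 0 0 0;100 0 0 0 0 0 0;100 0 0 0 0 0 0'
python3 - <<'E'
from h import *
o=ctrl.get_obs();print(o['tcp_pos'],o['t'],o['width'])
w=ctrl.read_camera('wrist')[:,:,::-1];s=ctrl.read_camera('scene')[:,:,::-1]
im=np.zeros((480,800,3),np.uint8);im[:360,:480]=cv2.resize(w,(480,360));im[:,480:]=cv2.resize(s[150:240,336:396],(320,480),interpolation=cv2.INTER_CUBIC)
cv2.imwrite('pics/c5.png',im)
E
```

```text
tcp_pos: [0.5621, 0.01, 0.1412]
ft_force: [-0.9, -0.6, 3.1]
grip_force: 26.9
t: 7.68
tcp_pos: [0.5617, 0.01, 0.1406]
orientation: [0.206, 0.979, -0.0, -0.0]
ft_force: [0.6, -0.2, 0.2]
width: 0.963
grip_force: 0.0
t: 8.02
tcp_pos: [0.5619, 0.01, 0.1408]
orientation: [0.206, 0.979, -0.0, 0.0]
ft_force: [-0.0, 0.2, -0.0]
width: 1.003
grip_force: 0.0
[0.56185364 0.00999276 0.14079146] 8.0167 1.0026354089128502
```

View pics/c5.png

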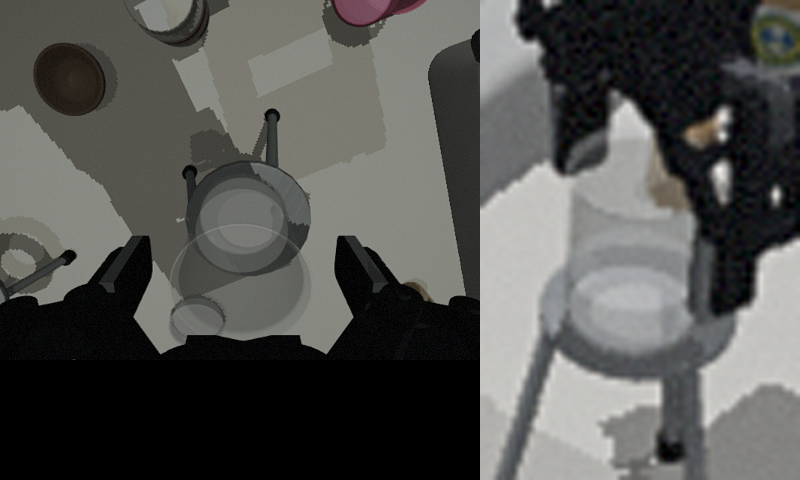

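The beaker stands on the ring, released and upright. In the wrist view the ring spans columns 187–310 and the base 200–288, which suggests an offset of 2–3 mm. I'll retreat straight up and check with a clear view.

```bash
python3 -m inch '100 0 0 8 0 0 0;100 0 0 15 0 0 0;100 0 0 25 0 0 0;100 0 0 25 0 0 0;100 0 0 25 0 0 0'|grep -E 'tcp|force'
python3 -m inch '100 -15 0 25 0 0 0;100 -15 0 10 0 0 0;100 -15 0 0 0 0 0;100 0 0 0 0 0 0;100 0 0 0 0 0 0'
python3 - <<'E'
from h import *
o=ctrl.get_obs();np.save('w5.npy',np.r_[o['tcp_pos'],o['orientation']])
w=ctrl.read_camera('wrist')[:,:,::-1];s=ctrl.read_camera('scene')[:,:,::-1]
cv2.imwrite('pics/w5.png',w);cv2.imwrite('pics/s5.png',s)
im=np.zeros((600,800,3),np.uint8);im[:360,:480]=cv2.resize(w,(480,360));im[:480,480:]=cv2.resize(s[150:240,336:396],(320,480),interpolation=cv2.INTER_CUBIC)
im[360:,:320]=cv2.resize(s[100:340,200:520],(320,240));cv2.imwrite('pics/c6.png',im)
E
```

```text
tcp_pos: [0.5616, 0.01, 0.2403]
ft_force: [1.6, 0.1, 0.5]
grip_force: 0.0
t: 8.95
tcp_pos: [0.5167, 0.01, 0.2746]
orientation: [0.206, 0.979, 0.0, 0.001]
ft_force: [0.4, -0.8, -0.7]
width: 0.998
grip_force: 0.0
```

View pics/c6.png

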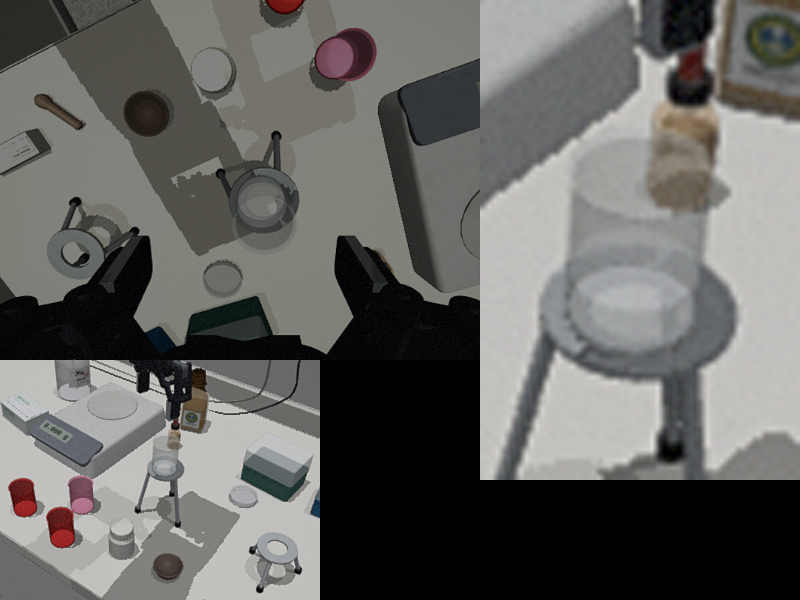

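In the clear view the beaker stands upright on the ring by itself, and the jar is standing and untouched. The placing may be a few mm off towards the scene camera, so I'll use one last enlarged look to measure it.

```bash
python3 - <<'E'
from h import *
s0=cv2.imread('pics/scene0.png')
im=np.zeros((600,800,3),np.uint8)
def sub(i,x0,y0,w,h,k):
    return cv2.resize(i[y0:y0+h,x0:x0+w],(w*k,h*k),interpolation=cv2.INTER_CUBIC)
s=sub(cv2.imread('pics/s5.png'),341,185,50,40,8)   #400x320
a=sub(s0,341,185,50,35,8) #400x280
w=sub(cv2.imread('pics/w5.png'),295,205,115,120,3);w=cv2.resize(w,(400,417))
im[:320,:400]=s;im[320:,:400]=a;im[:417,400:]=w
im=cv2.convertScaleAbs(im,alpha=1.3)
for x in range(0,400,40):im[::4,x]=(0,255,0)
for y in range(0,600,40):im[y,:400:4]=(0,255,0)
cv2.imwrite('pics/c7.png',im)
E
```

```text
(no output)
```

View pics/c7.png

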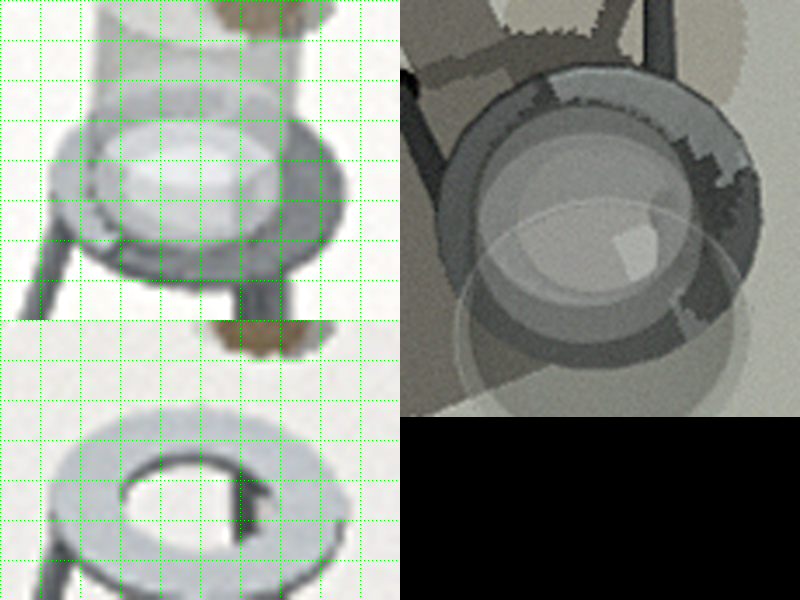

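The last look shows the ring centre at about (599,216) and the base centre at about (587,223) in the enlarged wrist crop. With the ring 322 px wide for 72 mm, the offset is about 3 mm; the scene crop gives about 2.4 mm. The base covers the 36 mm hole all round, the beaker is upright, and the gripper is clear, so I'm handing it in.

```bash
python3 -c "
from plant import ctrl
print(ctrl.hand_in())"
```

```text
the job is handed in; nothing more can be done
None
```

I handed the job in: the clear glass beaker stands upright by itself on the taller tripod, about 3 mm from the ring's centre, and the white jar is still upright and was not touched.

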